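# Wind the crumb press free and bring its glass to the front

## Task

The crumb press has been left wound down into one of the dessert glasses on its turntable. Wind the crank clockwise (seen from above) against its drag until it suddenly runs light and the plunger is clear of the glass, stopping within one further turn. Then push the turntable round by the pegs on its rim until the glass that was under the plunger stands at the front, in line with the pointer on the base, with all three glasses upright in their seats; do not push the glasses themselves, and leave the mug and the salt shaker alone.

Things in the scene. Friction and masses are not known exactly. Their poses are not given: they have to be found in the camera images.
- press: White bench press fixed to the worktop: round base 210 mm wide, column behind, head 66 mm wide over the rear of the turntable from 125 to 175 mm height, sloping crank gearbox before it. Origin: turntable axis at worktop height; x to the back (column), y left, z up. At the front (-x), 150 mm out, stands a steel pointer 30 mm high.
- crank_hub (a point): Where the crank's axis meets the gearbox: x 20, y 0, z 195 mm in the press frame. The axis leans 35 degrees from vertical to the front: outward direction (-0.574, 0, 0.819) in the press frame. The crank arm turns square to it, 5 to 13 mm above this point.
- grip_mid (a point): Point on the axis of the crank's black round grip (25 mm thick, 48 mm long, spins freely on its pin, parallel to the crank's axis and 50 mm from it). The point lies 42 mm out from crank_hub along the axis; the grip runs from 26 mm below it to 22 mm above it.
- crank (a joint): Crank angle, rad; grows clockwise seen from the grip's end, lifting the plunger 10 mm a turn. At 0 the arm points back and up (0.819, 0, 0.574 in the press frame), at 1.57 to the right (-y). Starts at 0 to 1.35. Up to 1.4 rad of light slack at first, then it drags with about 5 N at the grip; near 18.3 rad the drag clutch lets go: about 1 N. Stays where left.
- plunger (a joint): Lift (m) of the plunger, driven by the crank: steel disc 48 mm wide, 10 mm thick, on a shaft 75 mm behind the turntable axis. At 0 its underside is 53 mm above the worktop, inside the glass. At about 0.029 the drag clutch lets go and the crank runs light; the disc is then 6 mm above the glass rim. Shaft top 178 mm high plus lift.
- turntable (a joint): Turntable angle, rad: 0 at the start, grows anticlockwise seen from above, no stops. Steel disc 278 mm wide, top 40 mm above the worktop; three seats (rings 5 mm high, 55 mm inside) 75 mm from the axis, 120 degrees apart. Friction 0.12 N m, stays where left. A plunger that is down holds the glass and so the table.
- peg_0 (a point): Top centre of one of six upright steel pegs on the turntable rim: 14 mm thick, 35 mm above the disc (top 75 mm above the worktop), 130 mm from the axis, 60 degrees apart; this one at 30 degrees from the press's x axis towards y at the start.
- peg_1 (a point): The peg at 90 degrees (left, +y of the press) at the start.
- peg_4 (a point): The peg at 270 degrees (right, -y of the press) at the start.
- front_place (a point): Point in the press frame where the wanted glass's underside centre should end: 75 mm in front of the turntable axis, 40 mm above the worktop, in line with the pointer. It does not turn with the table.
- glass_a: Loose pressed-glass dessert glass, 83 mm across the rim, 50 mm across the foot, 36 mm high, 70 g; at the start in the seat under the plunger. Origin at the centre of its underside, z up.
- glass_b: Same kind of glass, in the seat 120 degrees anticlockwise from glass_a.
- glass_c: Same kind of glass, in the seat 120 degrees clockwise from glass_a.
- mug: Bystander: green mug, 86 mm wide and 96 mm high, to the right of the press. Origin: centre of its underside.
- salt_shaker: Bystander: salt shaker, 44 mm wide and 90 mm high, to the right of the press. Origin: centre of its underside.
Not all that is in view belongs to the job. Leave any pink look-alike of the glass_b alone.

How it is judged:
On the way, in this order (a step that is already met when the one before it is completed fails the run):
1. the crank has run light: the plunger is clear of the glass (value of joint plunger above 0.0275 m), for 0.2 s.
2. the glass from under the plunger is at the front (horizontal distance between glass_a and front_place below 0.014 m), for 0.2 s.
At the end, for the whole second after the job is handed in: The plunger lift is between 27.5 and 40 mm (clear, and not more than about a turn past running light), the glass that was under the plunger is within 14 mm of the front place, all three glasses stand upright (within 7 degrees) in their seats, and the turntable is at rest (value of joint plunger between 0.0275 and 0.04 m and horizontal distance between glass_a and front_place below 0.014 m and z of glass_a in the frame of press between 0.037 and 0.043 m and z of glass_b in the frame of press between 0.037 and 0.043 m and z of glass_c in the frame of press between 0.037 and 0.043 m and angle between each of glass_a, glass_b, glass_c's own z axis and vertical below 0.12 rad and velocity of joint turntable between -0.05 and 0.05 rad/s); the robot touches nothing.
It fails at once if a glass tipped (angle between any of glass_a, glass_b, glass_c's own z axis and vertical above 0.35 rad).
It fails at once if a glass pushed by the fingers (contact force between the fingers and glass_a above 3 N or contact force between the fingers and glass_b above 3 N or contact force between the fingers and glass_c above 3 N).
It fails at once if wound on more than one turn after running light (value of joint plunger above 0.04 m).
It fails at once if mug or salt shaker moved (distance of any of mug, salt_shaker from where it was at the start of the episode above 0.02 m).
It also fails if it takes over 72 s, if anything falls off the work surface, if the arm or the gripper's body presses on something with over 40 N, if the wrist force passes 120 N, or if a joint passes its speed limit or range.

## Robot

A 6-joint arm with a two-finger parallel gripper is mounted at the origin on a cart in front of the work surface, level with it; the furniture and walls round the work are solid. World frame = base frame: x ahead of the robot, y to its left, z up, the work surface at z = 0. Lengths are in m, angles in rad, forces in N, time in s.
With the tool pointing down it reaches from about 0.275 to 0.725 m from the base axis. Payload 5.6 kg.
Tool frame: the origin (TCP) lies at the very end of the fingers, on their centre line; the grasp point (between the pads) lies 19 mm behind it; z points along the fingers, y is the line along which they close (so a half turn about z gives the same grasp; the last joint's range is limited). The gripper opens to 85 mm and grips with 20 to 120 N. Pads are 22 mm wide; open, the fingers measure 114 mm over their backs; the gripper's body (76 mm by 85 mm) begins 54 mm behind the grasp point. The pads swing forward as they close: fully open they stand 13 mm farther back than shut.
Start: joints at [1.566, 0.255, 0.108, 0, -1.424, -0.285], TCP at [0.157, 0.527, 0.231] pointing down, gripper open.
Joint ranges: [-2.95, 2.95], [-1.21, 1.97], [-1.09, 1.5], [-2.87, 1.71], [-2.94, -0.07], [-3.05, 3.05]. Speed limits (rad/s): [2.57, 2.57, 3.14, 3.14, 3.14, 3.14].

## Interface

Orientations are given as a rotation vector (axis times angle).
In Python, from plant import r gives the robot as it stands.
- The arm moves only by the shell command python3 -m crank 'ROWS'. ROWS is JSON, a list of rows, each an object with "delta_pos": the shift along the tool's x, y, z in mm, a list of three; "yaw": the turn about the tool's z in rad; "claw": the closure, from 0 (fully open) to 1 (shut). In form: [{"delta_pos": [x, y, z], "yaw": yaw, "claw": claw}, ...]. A call has 1 to 8 rows; each row shifts and turns the commanded pose from where the row before left it, along the tool's axes as they then stand; what a row does not reach is not made up. A row lasts 1/12 s, in which the tool goes at most 41.7 mm and 7.16 degrees, less where a joint would pass 70% of its speed; a pose out of reach is approached as far as the arm can. A call with a gripper value outside its range is refused whole. The fingers move at their own pace and stop on an object; the grip force is fixed at half the most. Time passes only in rows, so rows that do not move let the fingers close. It gives the time, the measured TCP pose, the force, the opening and the grip force at its end, in the units of the state.
- r.get_state(): the state, without advancing time (a new reading comes with each control period).
- r.camera(name): name is "scene" or "top" or "wrist"; returns (picture, depth): 384x512x3 uint8, red, green, blue; 384x512 float32, m along the optical axis (not along the pixel's ray), 0 where there is no reading.
- r.camera_info(name): a dict with "fx", "fy", "cx", "cy" (pixels), "rvec" (rotation vector, rad) and "tvec" (3), from world to camera coordinates, as OpenCV has them. Camera axes: x right, y down, z forward; pixel columns grow to the right and rows downward; lengths in m; the calibration is good to about 2 mm. A picture is of the moment at which its call begins: read the wrist's pose just before it. camera_info takes no time and is no camera call; for the wrist camera it gives the pose at the moment of the call.
- r.finish_job(): hands the job in; it is judged then, once.
Trained networks look in the newest picture that a camera, given by its name, has taken for a name from the list of things; names that differ only in an ending like _2 or _b are one class to them, and where a whole thing is asked for, a point or a joint stands for the part that bears it (a point fixed in the world has none). Each returns a list of dicts, best first, with "conf" (0 to 1); they miss things now and then, are a little off and sometimes report something else, mostly with a low value. They report only what shows in the picture. A call takes as long as a camera call. They do not tell look-alikes from the thing itself.
- r.spot_in(camera, name): "box" ([left, top, width, height] in pixels, round what is visible of it).
The state is a dict: "t": time; "q": joint angles; "qvel": joint speeds; "tau": joint torques, N m; "ee_pos": TCP position; "tool_rot": TCP orientation; "contact_force": force on the tool from outside, world axes, zero at the start; "moment": the same for the moment, N m; "width": opening from 0.0 (shut) to 1.0 (fully open); "gripper_force": force on a finger pad.
Only numpy, scipy, OpenCV 4.12 (cv2) and the standard library are available. Lean on these libraries where they do the work, as an engineer would, in place of code of your own. Each camera call takes 0.05 s, during which the arm holds its last target. There are 200 camera calls.

## Working session

There is one attempt and no reset: what is moved stays moved. The work goes in short steps, Python scripts to look and compute and a shell command to move; the robot and the scene stay as the last step left them, time stands still between calls to the robot, and variables do not carry over. Pictures are saved under pics/ and viewed, at most 10 in all, crops included, and the job is handed in when it is done.

```bash
ls; mkdir -p pics; cat > look.py <<'E'
import cv2,numpy as np
from plant import r
def save(c,n):
    p,d=r.camera(c); cv2.imwrite(f'pics/{n}.png',p[:,:,::-1]); np.save(f'pics/{n}.npy',d); return p,d
def pts(c,d):
    i=r.camera_info(c); R=cv2.Rodrigues(np.array(i['rvec']))[0]; t=np.array(i['tvec'])
    v,u=np.mgrid[:d.shape[0],:d.shape[1]]
    P=np.stack([(u-i['cx'])/i['fx']*d,(v-i['cy'])/i['fy']*d,d],-1)
    return (P-t)@R
def proj(c,X):
    i=r.camera_info(c); K=np.array([[i['fx'],0,i['cx']],[0,i['fy'],i['cy']],[0,0,1.]])
    return cv2.projectPoints(np.array(X,float).reshape(-1,3),np.array(i['rvec']),np.array(i['tvec']),K,None)[0].reshape(-1,2)
E
python3 - <<'E'
from look import *
a,_=save('scene','s0'); b,_=save('top','t0')
cv2.imwrite('pics/both.png',cv2.resize(np.vstack([a,b])[:,:,::-1],None,fx=.78,fy=.78))
for c in('scene','top'):
    for n in('press','grip_mid','peg_0','glass_a','mug','salt_shaker','plunger','turntable'):
        print(c,n,[(np.round(x['box']).tolist(),round(x['conf'],2)) for x in r.spot_in(c,n)][:6])
print(r.get_state())
for c in('scene','top','wrist'):print(r.camera_info(c))
E
```

```text
pics
scene press [([173.0, 157.0, 123.0, 103.0], 0.9)]
scene grip_mid [([241.0, 156.0, 15.0, 14.0], 0.61), ([201.0, 196.0, 93.0, 62.0], 0.42)]
scene peg_0 [([199.0, 192.0, 97.0, 68.0], 0.79), ([170.0, 154.0, 129.0, 107.0], 0.46)]
scene glass_a [([210.0, 280.0, 33.0, 34.0], 0.93), ([255.0, 205.0, 25.0, 14.0], 0.78), ([234.0, 224.0, 33.0, 25.0], 0.7), ([263.0, 296.0, 35.0, 30.0], 0.66), ([208.0, 202.0, 33.0, 23.0], 0.56)]
scene mug [([236.0, 152.0, 19.0, 28.0], 0.75), ([244.0, 156.0, 13.0, 14.0], 0.37)]
scene salt_shaker []
scene plunger [([215.0, 203.0, 16.0, 19.0], 0.72)]
scene turntable [([201.0, 194.0, 92.0, 64.0], 0.58)]
top press [([209.0, 120.0, 90.0, 134.0], 0.96)]
top grip_mid [([264.0, 176.0, 11.0, 14.0], 0.41)]
top peg_0 [([205.0, 161.0, 94.0, 91.0], 0.94)]
top glass_a [([153.0, 186.0, 29.0, 31.0], 0.69), ([216.0, 194.0, 26.0, 28.0], 0.65), ([145.0, 231.0, 24.0, 30.0], 0.6), ([207.0, 117.0, 95.0, 134.0], 0.17)]
top mug [([339.0, 164.0, 41.0, 39.0], 0.67)]
top salt_shaker [([352.0, 224.0, 17.0, 13.0], 0.46)]
top plunger []
top turntable [([207.0, 161.0, 93.0, 89.0], 0.73)]
{'
[... 598 characters left out ...]
2617076]), 'gripper_force': 0.0, 'width': 1.000633946942329}
{'fx': 412.2708493794554, 'fy': 412.2708493794554, 'cx': 253.4266528262066, 'cy': 191.08331294670216, 'rvec': array([ 0.2678534, -2.7007296,  1.4300495]), 'tvec': array([0.55539262, 0.25258086, 1.11904272])}
{'fx': 350.02977156591743, 'fy': 350.02977156591743, 'cx': 258.181992217425, 'cy': 190.92931174624064, 'rvec': array([ 2.13467866, -2.05196046,  0.24739941]), 'tvec': array([-0.12082815,  0.62685153,  0.96299089])}
{'fx': 308.15475796195716, 'fy': 308.15475796195716, 'cx': 251.93041356441273, 'cy': 192.20965592893216, 'rvec': array([-1.75028048,  2.34983997,  0.37046731]), 'tvec': array([ 0.54966944, -0.03992557,  0.38140566])}
```

View pics/both.png

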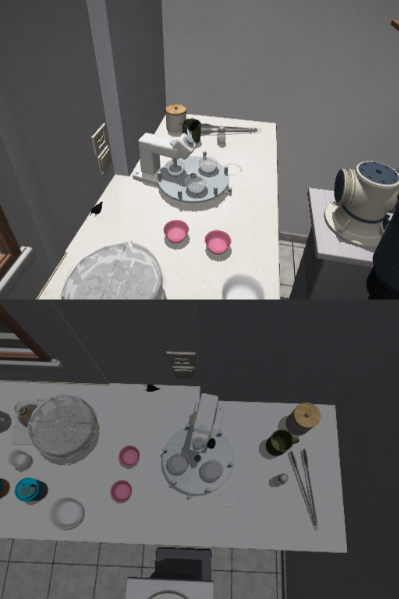

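```bash
python3 - <<'E'
from look import *
from scipy.optimize import least_squares
p=cv2.imread('pics/t0.png');d=np.load('pics/t0.npy');P=pts('top',d)
s=cv2.imread('pics/s0.png')
cv2.imwrite('pics/crop.png',np.hstack([cv2.resize(p[110:260,195:315],(400,500),interpolation=cv2.INTER_CUBIC),cv2.resize(s[145:265,165:305],(400,343),interpolation=cv2.INTER_CUBIC)[:0].reshape(0,400,3) if 0 else cv2.copyMakeBorder(cv2.resize(s[145:265,165:305],(400,343),interpolation=cv2.INTER_CUBIC),0,157,0,0,cv2.BORDER_CONSTANT)]))
m=np.zeros(d.shape,bool);m[110:260,195:315]=1
Q=P[m&(P[...,2]>.033)&(P[...,2]<.047)]
(c,rr)=cv2.minEnclosingCircle((Q[:,:2]*1000).astype(np.float32));print('disc',c,rr,len(Q),np.median(Q[:,2]))
for lo,hi in((.06,.08),(.1,.16),(.16,.2),(.2,.3)):
    H=P[m&(P[...,2]>lo)&(P[...,2]<hi)];print(lo,hi,len(H),H.mean(0),cv2.minAreaRect((H[:,:2]*1000).astype(np.float32)))
# dark grip points
g=cv2.cvtColor(p,cv2.COLOR_BGR2GRAY)
G=P[m&(g<50)&(P[...,2]>.17)];print('grip',len(G),G.mean(0),G.min(0),G.max(0))
for n,b in (('mug',(339,164,41,39)),('salt',(352,224,17,13))):
    x,y,w,h=b;B=P[y:y+h,x:x+w].reshape(-1,3);B=B[B[:,2]>.03];print(n,B.min(0),B.max(0))
E
```

```text
disc (678.9456787109375, -136.2425537109375) 232.54908752441406 4312 0.04091034458100404
0.06 0.08 758 [ 0.64115745 -0.09961717  0.07092898] ((687.7301635742188, -96.45065307617188), (271.08673095703125, 414.3174133300781), 81.0333480834961)
0.1 0.16 281 [ 0.86136772 -0.17223124  0.11740753] ((805.518310546875, -128.8612823486328), (147.69619750976562, 243.10198974609375), 58.04481887817383)
0.16 0.2 1382 [ 0.71808896 -0.10418545  0.17749655] ((704.1080322265625, -100.95842742919922), (65.95150756835938, 220.15284729003906), 79.95573425292969)
0.2 0.3 507 [ 0.62692805 -0.0993267   0.21998485] ((628.4990234375, -101.22607421875), (89.29035186767578, 60.059295654296875), 72.71630096435547)
grip 110 [ 0.59532589 -0.12530454  0.29947702] [ 0.38633944 -0.13791183  0.17361657] [ 0.81091545 -0.10384815  1.0839055 ]
mug [ 0.38633944 -0.47070909  0.03006453] [ 0.74371938 -0.10384815  1.0839055 ]
salt [ 0.38633944 -0.42231786  0.03172669] [ 0.54996569 -0.10384815  1.0839055 ]
```

View pics/crop.png

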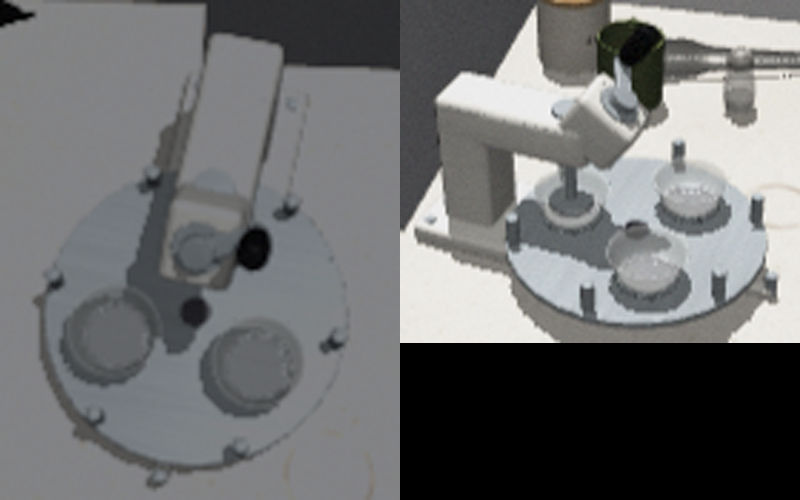

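```bash
python3 - <<'E'
from look import *
from scipy.optimize import least_squares
p=cv2.imread('pics/t0.png');d=np.load('pics/t0.npy');P=pts('top',d)
m=np.zeros(d.shape,bool);m[110:260,195:315]=1
k=(m&(P[...,2]>.034)&(P[...,2]<.047)).astype(np.uint8)
n,l,st,_=cv2.connectedComponentsWithStats(k);i=1+st[1:,4].argmax();print(st[i])
cs,_=cv2.findContours((l==i).astype(np.uint8),cv2.RETR_EXTERNAL,cv2.CHAIN_APPROX_NONE)
E=P[cs[0][:,0,1],cs[0][:,0,0]]
s=least_squares(lambda c:np.hypot(*(E[:,:2]-c[:2]).T)-c[2],[.6,-.1,.139],loss='soft_l1',f_scale=.002);print('centre',s.x,len(E))
c=s.x[:2]
H=P[m&(P[...,2]>.165)&(P[...,2]<.182)]
H=H[H[:,0]>c[0]+.05];(ce,sz,an)=cv2.minAreaRect((H[:,:2]*1000).astype(np.float32));print(ce,sz,an)
g=cv2.cvtColor(p,cv2.COLOR_BGR2GRAY)
mm=np.zeros(d.shape,bool);mm[172:195,262:280]=1
G=P[mm&(g<45)&(P[...,2]>.2)&(P[...,2]<.3)];print('grip',len(G),np.median(G,0),G.min(0),G.max(0))
for yaw in (np.deg2rad(-10.04),np.arctan2(ce[1]/1000-c[1],ce[0]/1000-c[0])):
    R=np.array([[np.cos(yaw),-np.sin(yaw),0],[np.sin(yaw),np.cos(yaw),0],[0,0,1]])
    o=np.array([*c,0]);print('yaw',np.degrees(yaw),'grip in press',(np.median(G,0)-o)@R)
    for n,q in(('pointer',[-.15,0,.03]),('peg',[0,0.13,.075]),('a90',[-.13,.075,.04])):print(n,proj('top',R@q+o))
    for th in np.arange(.8,1.6,.1):
        u=np.array([.819*np.cos(th),-np.sin(th),.574*np.cos(th)]);a=np.array([-.574,0,.819])
        X=np.array([.02,0,.195])+.05*u+.064*a;print(round(th,1),R@X+o,proj('top',R@X+o))
for x,y,w,h,zm in((339,164,41,39,.09),(352,224,17,13,.08)):
    B=P[y:y+h,x:x+w].reshape(-1,3);B=B[(B[:,2]>zm)&(B[:,2]<.12)];print(B.min(0),B.max(0))
E
```

```text
[ 208  161   92   89 3998]
centre [ 0.59433228 -0.08187654  0.1321382 ] 343
(733.0410766601562, -106.1506576538086) (65.97956085205078, 161.28964233398438) 79.86962127685547
grip 98 [ 0.60367126 -0.12773178  0.2601471 ] [ 0.59009627 -0.13791183  0.23851385] [ 0.62610317 -0.11579254  0.26589108]
yaw -10.04 grip in press [ 0.01719017 -0.04352491  0.2601471 ]
pointer [[242.16080203 254.36364225]]
peg [[210.0163103  193.72393163]]
a90 [[218.85242251 242.00299255]]
0.8 [ 0.59969277 -0.11925121  0.26741148] [[267.45845836 185.14553108]]
0.9 [ 0.5960896  -0.12196312  0.26525621] [[268.50749716 186.85746361]]
1.0 [ 0.59230421 -0.12424534  0.26292268] [[269.37101988 188.64853879]]
1.1 [ 0.58837442 -0.12607508  0.26043421] [[270.04092156 190.49972403]]
1.2 [ 0.58433951 -0.12743405  0.25781567] [[270.51126796 192.39152467]]
1.3 [ 0.58023978 -0.12830867  0.25509322] [[270.77832171 194.30421855]]
1.4 [ 0.57611619 -0.1286902   0.25229406] [[270.84053847 196.21808483]]
1.5 [ 0.57200996 -0.12857483  0.24944616] [[270.69853521 198.1136238 ]]
yaw -9.926278624037177 grip in press [ 0.01710375 -0.04355894  0.2601471 ]
pointer [[242.25862786 254.38522274]]
peg [[209.99506294 193.80688641]]
a90 [[218.92509683 242.07097063]]
0.8 [ 0.59976694 -0.1192405   0.26741148] [[267.45503289 185.11559897]]
0.9 [ 0.59616916 -0.12195955  0.26525621] [[268.50708608 186.82549124]]
1.0 [ 0.59238831 -0.12424929  0.26292268] [[269.37375409 188.61487826]]
1.1 [ 0.58846216 -0.12608682  0.26043421] [[270.04689988 190.46474443]]
1.2 [ 0.58442995 -0.12745379  0.25781567] [[270.52055613 192.35560814]]
1.3 [ 0.58033196 -0.12833655  0.25509322] [[270.79095175 194.2677562 ]]
1.4 [ 0.57620914 -0.12872626  0.25229406] [[270.85650842 196.18147261]]
1.5 [ 0.57210269 -0.12861905  0.24944616] [[270.7178092  198.07725835]]
[ 0.63000807 -0.45050457  0.09012941] [ 0.71509778 -0.35489399  0.10025872]
[ 0.51731466 -0.41511365  0.08012386] [ 0.54345264 -0.38738655  0.0930016 ]
```

```bash
python3 - <<'E'
from look import *
from scipy.optimize import least_squares
c=np.array([(290,202),(152,172),(53,272),(92,410),(238,442),(338,336)])*.3+[194.7,109.7]
# order: -30(right back),30,90,150,210,270
A=np.deg2rad([-30,30,90,150,210,270])
L=np.c_[.13*np.cos(A),.13*np.sin(A),0*A+.073]
L=np.vstack([L,[-.15,0,.028]]);c=np.vstack([c,np.array([160,468])*.3+[194.7,109.7]])
def T(x,L):
    k,s=np.cos(x[2]),np.sin(x[2]);return L@np.array([[k,-s,0],[s,k,0],[0,0,1]]).T+[x[0],x[1],0]
f=least_squares(lambda x:(proj('top',T(x,L))-c).ravel(),[.6,-.082,-.17],loss='soft_l1')
print(f.x,np.degrees(f.x[2]));print((proj('top',T(f.x,L))-c).round(1).tolist())
d=np.load('pics/t0.npy');P=pts('top',d);p=cv2.imread('pics/t0.png')
k=(P[...,2]>.034)&(P[...,2]<.047);k[:,:195]=0;k[:,315:]=0;k[:110]=0;k[260:]=0
Q=P[k][:,:2]-f.x[:2];rr=np.hypot(*Q.T);an=np.degrees(np.arctan2(Q[:,1],Q[:,0]))
for b in range(-180,180,30):
    z=rr[(an>=b)&(an<b+30)&(rr<.17)];print(b,np.percentile(z,98).round(4),end='; ')
g=cv2.cvtColor(p,cv2.COLOR_BGR2GRAY);mm=np.zeros(d.shape,bool);mm[172:195,262:280]=1
G=P[mm&(g<45)&(P[...,2]>.23)&(P[...,2]<.3)]
print();x=f.x;q=T([0,0,-x[2]],np.median(G,0)[None]-[x[0],x[1],0]);print('grip',q,np.median(G,0))
E
```

```text
[ 0.60182619 -0.08172125 -0.18136479] -10.391436967358107
[[0.6, -0.7], [0.0, -0.7], [-0.3, -0.1], [0.0, 0.2], [0.2, 0.6], [0.1, -0.4], [-0.7, 1.7]]
-180 0.1382; -150 0.1389; -120 0.1378; -90 0.1374; -60 0.1367; -30 0.1634; 0 0.1358; 30 0.1355; 60 0.1351; 90 0.137; 120 0.1368; 150 0.137; 
grip [[ 0.01011383 -0.04492308  0.2601471 ]] [ 0.60367126 -0.12773178  0.2601471 ]
```

```bash
cat >> look.py <<'E'
import sys
from scipy.spatial.transform import Rotation as Ro
C=np.array([.6012,-.0818,0]);PY=-.178
def W(p): return Ro.from_euler('z',PY).apply(p)+C
def gripmid(th,h=.042):
    return np.array([.02,0,.195])+.05*np.array([.819*np.cos(th),-np.sin(th),.574*np.cos(th)])+h*np.array([-.574,0,.819])
def to(X):
    s=r.get_state();R=Ro.from_rotvec(s['tool_rot']);return R.inv().apply(np.array(X)-s['ee_pos'])*1000
def tooldir(): # world angle of tool x
    x=Ro.from_rotvec(r.get_state()['tool_rot']).apply([1,0,0]);return np.arctan2(x[1],x[0])
E
python3 - <<'E'
from look import *
X=W(gripmid(1.1));print(X,to([X[0],X[1],.36]),tooldir(),PY)
E
```

```text
[ 0.60754826 -0.12821781  0.24241621] [ 618.88037652  499.27346316 -128.75217452] -0.2897743712362861 -0.178
```

```bash
python3 -m crank '[{"delta_pos":[20,16,-16],"yaw":0,"claw":0.2},{"delta_pos":[26,21,-16],"yaw":0,"claw":0.4},{"delta_pos":[26,21,-16],"yaw":0,"claw":0.45},{"delta_pos":[26,21,-16],"yaw":0,"claw":0.45},{"delta_pos":[26,21,-16],"yaw":0,"claw":0.45},{"delta_pos":[26,21,-16],"yaw":0,"claw":0.45},{"delta_pos":[26,21,-16],"yaw":0,"claw":0.45},{"delta_pos":[26,21,-16],"yaw":0,"claw":0.45}]'
python3 -m crank '[{"delta_pos":[26,21,0],"yaw":0,"claw":0.45},{"delta_pos":[26,21,0],"yaw":0,"claw":0.45},{"delta_pos":[26,21,0],"yaw":0,"claw":0.45},{"delta_pos":[26,21,0],"yaw":0,"claw":0.45},{"delta_pos":[26,21,0],"yaw":0,"claw":0.45},{"delta_pos":[26,21,0],"yaw":0,"claw":0.45},{"delta_pos":[26,21,0],"yaw":0,"claw":0.45},{"delta_pos":[26,21,0],"yaw":0,"claw":0.45}]'
python3 -c "
from look import *
X=W(gripmid(1.1));print(to([X[0],X[1],.36]))"
```

```text
t: 1.57
ee_pos: [0.3046, 0.3115, 0.3604]
tool_rot: [-3.108, 0.453, -0.0]
contact_force: [1.6, 0.8, 0.1]
width: 0.551
gripper_force: 0.0
t: 2.23
ee_pos: [0.4561, 0.0911, 0.3595]
tool_rot: [-3.108, 0.454, -0.001]
contact_force: [0.9, 0.4, 0.3]
width: 0.553
gripper_force: 0.0
[207.8329284  166.87460949  -0.44433778]
```

```bash
python3 -m crank '[{"delta_pos":[30,24,0],"yaw":0,"claw":0.45},{"delta_pos":[30,24,0],"yaw":0,"claw":0.45},{"delta_pos":[30,24,0],"yaw":0,"claw":0.45},{"delta_pos":[30,24,0],"yaw":0,"claw":0.45},{"delta_pos":[30,24,0],"yaw":0,"claw":0.45},{"delta_pos":[26,24,0],"yaw":0,"claw":0.45},{"delta_pos":[0,23,0],"yaw":-0.112,"claw":0.45},{"delta_pos":[0,0,0],"yaw":0,"claw":0.45}]'
python3 - <<'E'
from look import *
p,d=save('wrist','w1');print(r.spot_in('wrist','grip_mid'))
P=pts('wrist',d);g=p.mean(2)
m=(g<60)&(P[...,2]>.22)&(P[...,2]<.29)&(np.hypot(P[...,0]-.607,P[...,1]+.128)<.05)
G=P[m];print(len(G),np.median(G,0),G.min(0),G.max(0))
q=Ro.from_euler('z',-PY).apply(G-C);print(q.min(0),q.max(0),np.median(q,0))
for th in(.7,.9,1.1,1.3):print(th,gripmid(th,.064),proj('wrist',W(gripmid(th,.064))),proj('wrist',W(gripmid(th,.016))))
print(tooldir(),to(W(gripmid(1.1))))
E
```

```text
t: 2.9
ee_pos: [0.5764, -0.1215, 0.3579]
tool_rot: [3.128, -0.276, -0.004]
contact_force: [-1.3, 0.1, 0.2]
width: 0.55
gripper_force: 0.0
[{'box': [237.5, 121.9, 31.7, 57.0], 'conf': 0.61}]
1359 [ 0.61146574 -0.12573648  0.25670222] [ 0.58942488 -0.1380662   0.22361463] [ 0.63083683 -0.11268521  0.26784598]
[-0.00417393 -0.05367917  0.22361463] [ 0.03695544 -0.02909238  0.26784598] [ 0.0178764  -0.04164507  0.25670222]
0.7 [ 0.01458429 -0.03221088  0.26936697] [[240.69228255 157.4097125 ]] [[241.75061188 116.57467955]]
0.9 [ 0.00871893 -0.03916635  0.26525621] [[249.83932778 163.69723467]] [[249.89928561 123.05572771]]
1.1 [ 0.00183876 -0.04456037  0.26043421] [[256.60172246 170.71402025]] [[255.95617289 130.32639674]]
1.3 [-0.00578192 -0.04817791  0.25509322] [[260.83874009 178.06510609]] [[259.78044779 137.98716662]]
-0.18047881011953368 [ 32.40756263   3.9638036  116.62033412]
```

View pics/w1.png

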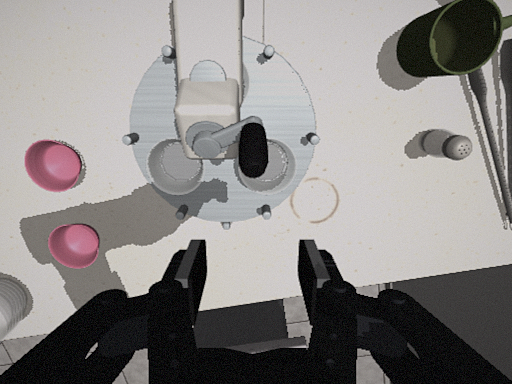

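```bash
python3 - <<'E'
from look import *
for t in(1.0,1.05):print(to(W(gripmid(t,.047)-[0,0,.019])),W(gripmid(t,.047)))
print(r.get_state()['qvel'].round(3),r.get_state()['q'],tooldir())
E
```

```text
[ 33.08572313   1.47494074 129.03659154] [ 0.60865844 -0.1258908   0.24899968]
[ 31.33946641   2.7768503  130.26353852] [ 0.60670649 -0.12685808  0.24777329]
[ 0.036 -0.018 -0.006 -0.003  0.001 -0.021] [ 6.26922458e-02  3.44421917e-01  5.52591521e-01 -4.43782821e-05
 -1.77926290e+00  1.32761610e+00] -0.18047881011953368
```

```bash
python3 -m crank '[{"delta_pos":[16,1,10],"yaw":0,"claw":0.45},{"delta_pos":[16,1,19],"yaw":0,"claw":0.45},{"delta_pos":[0,0,25],"yaw":0,"claw":0.45},{"delta_pos":[0,0,25],"yaw":0,"claw":0.45},{"delta_pos":[0,0,20],"yaw":0,"claw":0.45},{"delta_pos":[0,0,15],"yaw":0,"claw":0.45},{"delta_pos":[0,0,10],"yaw":0,"claw":0.45},{"delta_pos":[0,0,0],"yaw":0,"claw":0.45}]'
python3 - <<'E'
from look import *
for t in(1.0,1.05):print(to(W(gripmid(t,.047)-[0,0,.019])))
E
```

```text
t: 3.67
ee_pos: [0.6066, -0.124, 0.2333]
tool_rot: [-3.129, 0.278, 0.006]
contact_force: [0.7, 0.4, 0.1]
width: 0.551
gripper_force: 0.0
[2.39436569 1.48230981 3.29450025]
[0.6480796  2.77884551 4.5270829 ]
```

```bash
python3 -m crank '[{"delta_pos":[1,2,3],"yaw":0,"claw":0.6},{"delta_pos":[0,0,0],"yaw":0,"claw":0.8},{"delta_pos":[0,0,0],"yaw":0,"claw":1},{"delta_pos":[0,0,0],"yaw":0,"claw":1},{"delta_pos":[0,0,0],"yaw":0,"claw":1},{"delta_pos":[0,0,0],"yaw":0,"claw":1}]'
python3 - <<'E'
from look import *
s=r.get_state();q=Ro.from_euler('z',-PY).apply(s['ee_pos']-C)
print('press tcp',q,'theta from y',np.arcsin(-q[1]/.05))
p,d=save('wrist','w2');cv2.imwrite('pics/w2c.png',p[60:260,120:400,::-1])
# per-row tool-frame deltas, 16 per turn
th0=1.04
A=Ro.from_rotvec(s['tool_rot'])
for k in range(17):
    a,b=th0+k*np.pi/8,th0+(k+1)*np.pi/8
    print(k,round(a,2),A.inv().apply(W(gripmid(b))-W(gripmid(a))).__mul__(1000).round(1).tolist())
E
```

```text
t: 4.17
ee_pos: [0.6085, -0.128, 0.2335]
tool_rot: [3.128, -0.279, 0.003]
contact_force: [-0.7, -3.1, 4.3]
width: 0.268
gripper_force: 59.5
press tcp [ 0.01532329 -0.04415934  0.23351272] theta from y 1.082613909368545
0 1.04 [-15.1, 6.4, 10.6]
1 1.43 [-16.0, -1.1, 11.1]
2 1.83 [-14.4, -8.5, 10.0]
3 2.22 [-10.6, -14.6, 7.4]
4 2.61 [-5.3, -18.4, 3.7]
5 3.0 [0.9, -19.5, -0.7]
6 3.4 [7.0, -17.6, -4.9]
7 3.79 [12.0, -13.0, -8.4]
8 4.18 [15.1, -6.4, -10.6]
9 4.57 [16.0, 1.1, -11.1]
10 4.97 [14.4, 8.5, -10.0]
11 5.36 [10.6, 14.6, -7.4]
12 5.75 [5.3, 18.4, -3.7]
13 6.15 [-0.9, 19.5, 0.7]
14 6.54 [-7.0, 17.6, 4.9]
15 6.93 [-12.0, 13.0, 8.4]
16 7.32 [-15.1, 6.4, 10.6]
```

View pics/w2c.png

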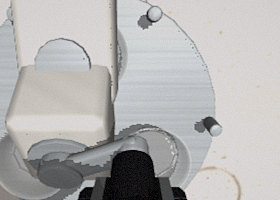

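```bash
python3 -m crank '[{"delta_pos":[-15.2,6.1,10.6],"yaw":0,"claw":1},{"delta_pos":[-16,-1.4,11.1],"yaw":0,"claw":1},{"delta_pos":[-14.3,-8.8,10],"yaw":0,"claw":1},{"delta_pos":[-10.4,-14.8,7.3],"yaw":0,"claw":1},{"delta_pos":[0,0,0],"yaw":0,"claw":1}]'
python3 - <<'E'
from look import *
s=r.get_state();q=Ro.from_euler('z',-PY).apply(s['ee_pos']-C)
print(q,s['contact_force'],s['width'],[ (t,(gripmid(t,.047)-[0,0,.019]).round(4).tolist()) for t in(1.06,2.55,2.63)],tooldir())
E
```

```text
t: 4.63
ee_pos: [0.5568, -0.0964, 0.194]
tool_rot: [-3.127, 0.276, -0.006]
contact_force: [2.4, -3.2, 3.2]
width: 0.266
gripper_force: 59.9
[-0.04114431 -0.02223842  0.19395993] [ 2.44333521 -3.18187071  3.22144315] 0.2663220120646645 [(1.06, [0.013, -0.0436, 0.2285]), (2.55, [-0.041, -0.0279, 0.1907]), (2.63, [-0.0427, -0.0245, 0.1895])] -0.1763759214458638
```

```bash
python3 -m crank '[{"delta_pos":[-5,-18.5,3.5],"yaw":0,"claw":1},{"delta_pos":[1.2,-19.5,-0.9],"yaw":0,"claw":1},{"delta_pos":[7.2,-17.5,-5.1],"yaw":0,"claw":1},{"delta_pos":[12.2,-12.8,-8.5],"yaw":0,"claw":1},{"delta_pos":[15.2,-6.1,-10.6],"yaw":0,"claw":1},{"delta_pos":[16,1.4,-11.1],"yaw":0,"claw":1},{"delta_pos":[14.3,8.8,-10],"yaw":0,"claw":1},{"delta_pos":[10.4,14.8,-7.3],"yaw":0,"claw":1}]'
python3 - <<'E'
from look import *
s=r.get_state();q=Ro.from_euler('z',-PY).apply(s['ee_pos']-C)
print(q,s['contact_force'],s['width'],(gripmid(5.77,.047)-[0,0,.019]),tooldir())
E
```

```text
t: 5.3
ee_pos: [0.6352, -0.0592, 0.2435]
tool_rot: [-3.125, 0.273, 0.005]
contact_force: [-6.4, 6.5, 1.9]
width: 0.272
gripper_force: 60.4
[0.02948692 0.02823788 0.24345769] [-6.3870523   6.50587833  1.89631159] 0.27238186332544395 [0.02869703 0.02454774 0.23949601] -0.1741794145663488
```

```bash
python3 -m crank '[{"delta_pos":[5,18.5,-3.5],"yaw":0,"claw":1},{"delta_pos":[-1.2,19.5,0.9],"yaw":0,"claw":1},{"delta_pos":[-7.2,17.5,5.1],"yaw":0,"claw":1},{"delta_pos":[-12.2,12.8,8.5],"yaw":0,"claw":1},{"delta_pos":[-15.2,6.1,10.6],"yaw":0,"claw":1},{"delta_pos":[-16,-1.4,11.1],"yaw":0,"claw":1},{"delta_pos":[-14.3,-8.8,10],"yaw":0,"claw":1},{"delta_pos":[-10.4,-14.8,7.3],"yaw":0,"claw":1}]'
python3 - <<'E'
from look import *
s=r.get_state();q=Ro.from_euler('z',-PY).apply(s['ee_pos']-C)
print(q,s['contact_force'],s['width'],tooldir())
E
```

```text
t: 5.97
ee_pos: [0.5575, -0.1001, 0.1948]
tool_rot: [3.128, -0.281, 0.009]
contact_force: [7.5, -1.7, 8.0]
width: 0.266
gripper_force: 61.3
[-0.03981316 -0.02575697  0.19477841] [ 7.51030509 -1.68084964  8.01900133] 0.2656929784129938 -0.1792346655463525
```

```bash
python3 -m crank '[{"delta_pos":[-5,-18.5,3.5],"yaw":0,"claw":1},{"delta_pos":[1.2,-19.5,-0.9],"yaw":0,"claw":1},{"delta_pos":[7.2,-17.5,-5.1],"yaw":0,"claw":1},{"delta_pos":[12.2,-12.8,-8.5],"yaw":0,"claw":1},{"delta_pos":[15.2,-6.1,-10.6],"yaw":0,"claw":1},{"delta_pos":[16,1.4,-11.1],"yaw":0,"claw":1},{"delta_pos":[14.3,8.8,-10],"yaw":0,"claw":1},{"delta_pos":[10.4,14.8,-7.3],"yaw":0,"claw":1}]'
python3 -m crank '[{"delta_pos":[5,18.5,-3.5],"yaw":0,"claw":1},{"delta_pos":[-1.2,19.5,0.9],"yaw":0,"claw":1},{"delta_pos":[-7.2,17.5,5.1],"yaw":0,"claw":1},{"delta_pos":[-12.2,12.8,8.5],"yaw":0,"claw":1},{"delta_pos":[-15.2,6.1,10.6],"yaw":0,"claw":1},{"delta_pos":[-16,-1.4,11.1],"yaw":0,"claw":1},{"delta_pos":[-14.3,-8.8,10],"yaw":0,"claw":1},{"delta_pos":[-10.4,-14.8,7.3],"yaw":0,"claw":1}]'
python3 - <<'E'
from look import *
s=r.get_state();q=Ro.from_euler('z',-PY).apply(s['ee_pos']-C)
print(q,s['contact_force'],s['width'],tooldir())
E
```

```text
t: 6.63
ee_pos: [0.6352, -0.0592, 0.2435]
tool_rot: [-3.125, 0.273, 0.005]
contact_force: [-6.7, 8.0, 2.8]
width: 0.267
gripper_force: 60.6
t: 7.3
ee_pos: [0.5575, -0.1001, 0.1948]
tool_rot: [3.128, -0.281, 0.009]
contact_force: [8.1, -2.6, 7.6]
width: 0.268
gripper_force: 61.5
[-0.03980577 -0.02574689  0.19475296] [ 8.0856888  -2.62578091  7.64168852] 0.2679612612602251 -0.17922743616585238
```

```bash
python3 -m crank '[{"delta_pos":[-5,-18.5,3.5],"yaw":0,"claw":1},{"delta_pos":[1.2,-19.5,-0.9],"yaw":0,"claw":1},{"delta_pos":[7.2,-17.5,-5.1],"yaw":0,"claw":1},{"delta_pos":[12.2,-12.8,-8.5],"yaw":0,"claw":1},{"delta_pos":[15.2,-6.1,-10.6],"yaw":0,"claw":1},{"delta_pos":[16,1.4,-11.1],"yaw":0,"claw":1},{"delta_pos":[14.3,8.8,-10],"yaw":0,"claw":1},{"delta_pos":[10.4,14.8,-7.3],"yaw":0,"claw":1}]'
python3 -m crank '[{"delta_pos":[5,18.5,-3.5],"yaw":0,"claw":1},{"delta_pos":[-1.2,19.5,0.9],"yaw":0,"claw":1}]'
python3 -m crank '[{"delta_pos":[-7.2,17.5,5.1],"yaw":0,"claw":1},{"delta_pos":[0,0,0],"yaw":0,"claw":1},{"delta_pos":[0,0,0],"yaw":0,"claw":1}]'
python3 - <<'E'
from look import *
s=r.get_state();q=Ro.from_euler('z',-PY).apply(s['ee_pos']-C)
print(q,s['contact_force'],s['width'],tooldir())
p,d=save('scene','s3');cv2.imwrite('pics/s3c.png',cv2.resize(p[125:265,165:305,::-1],None,fx=4,fy=4,interpolation=cv2.INTER_CUBIC))
E
```

```text
t: 7.97
ee_pos: [0.6352, -0.0592, 0.2434]
tool_rot: [-3.125, 0.273, 0.005]
contact_force: [-7.7, 6.4, 2.8]
width: 0.264
gripper_force: 60.7
t: 8.13
ee_pos: [0.6341, -0.1005, 0.2477]
tool_rot: [-3.128, 0.276, -0.005]
contact_force: [-4.0, 1.8, 1.2]
width: 0.267
gripper_force: 60.7
t: 8.38
ee_pos: [0.6218, -0.1188, 0.2415]
tool_rot: [3.127, -0.282, 0.0]
contact_force: [-0.8, -1.5, 5.4]
width: 0.267
gripper_force: 61.6
[ 0.02681027 -0.0328131   0.24152818] [-0.81419127 -1.51173083  5.36544326] 0.2672916285845863 -0.17973109268134452
```

View pics/s3c.png

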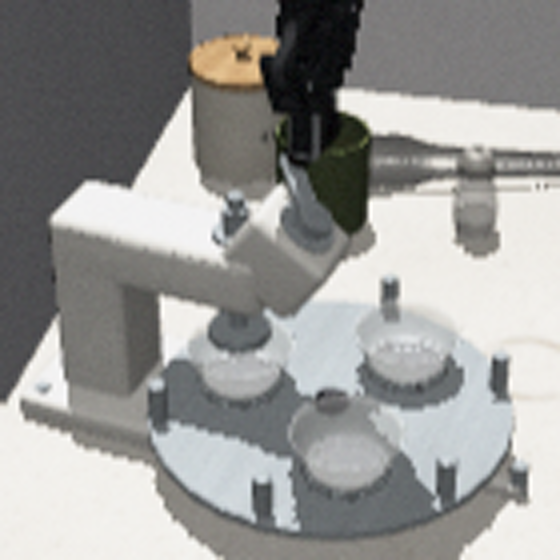

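```bash
python3 -m crank '[{"delta_pos":[0,0,0],"yaw":0,"claw":0.7},{"delta_pos":[0,0,0],"yaw":0,"claw":0.45},{"delta_pos":[0,0,0],"yaw":0,"claw":0.45},{"delta_pos":[0,0,-15],"yaw":0,"claw":0.45},{"delta_pos":[0,0,-25],"yaw":0,"claw":0.45},{"delta_pos":[0,0,-30],"yaw":0,"claw":0.45},{"delta_pos":[0,0,-30],"yaw":0,"claw":0.45},{"delta_pos":[0,0,0],"yaw":0,"claw":0.45}]'
python3 - <<'E'
from look import *
d=np.load('pics/s3.npy');P=pts('scene',d);Q=P[168:186,217:231].reshape(-1,3)
S=W([.075,0,0]);k=np.hypot(*(Q[:,:2]-S[:2]).T)<.014
print('shaft z',np.sort(Q[k][:,2])[-6:].round(4))
s=r.get_state();print(s['q'],tooldir())
for a in (210,240,270,90,120,150):
    a=np.deg2rad(a);print(round(np.degrees(a)),W([.13*np.cos(a),.13*np.sin(a),.05]))
a=np.deg2rad(270);print(to(W([.13*np.cos(a),.13*np.sin(a),.12])))
E
```

```text
t: 9.1
ee_pos: [0.6239, -0.1172, 0.3471]
tool_rot: [3.129, -0.279, 0.016]
contact_force: [-1.1, -0.7, 2.7]
width: 0.551
gripper_force: 0.0
shaft z [0.206  0.2063 0.2065 0.2071 0.2072 0.2082]
[ 0.06124205  0.43904977  0.66387109  0.0021605  -1.78584046  1.33240821] -0.17761872658728728
210 [ 0.47888654 -0.12583881  0.05      ]
240 [ 0.51729284 -0.18109546  0.05      ]
270 [ 0.578182   -0.20974597  0.05      ]
90 [0.624218   0.04614597 0.05      ]
120 [0.55716119 0.04051346 0.05      ]
150 [0.50190454 0.00210716 0.05      ]
[-30.87799399  99.21926381 226.78583646]
```

```bash
python3 -m crank '[{"delta_pos":[-7,25,0],"yaw":0,"claw":0.65},{"delta_pos":[-8,25,0],"yaw":0,"claw":0.65},{"delta_pos":[-8,25,0],"yaw":0,"claw":0.65},{"delta_pos":[-8,24,0],"yaw":0,"claw":0.65},{"delta_pos":[0,0,15],"yaw":0.116,"claw":0.65},{"delta_pos":[0,0,15],"yaw":0.116,"claw":0.65},{"delta_pos":[0,0,15],"yaw":0.116,"claw":0.65},{"delta_pos":[0,0,15],"yaw":0.116,"claw":0.65}]'
python3 - <<'E'
from look import *
for c,f in(('top','t0'),('scene','s3')):
    d=np.load(f'pics/{f}.npy');P=pts(c,d)
    for a in (30,90,150,210,270,330):
        t=np.deg2rad(a);X=W([.13*np.cos(t),.13*np.sin(t),.07])
        k=(np.hypot(P[...,0]-X[0],P[...,1]-X[1])<.02)&(P[...,2]>.055)&(P[...,2]<.08)
        print(c,a,k.sum(),((P[k].mean(0)-X)*1000).round(1) if k.any() else '')
E
```

```text
t: 9.77
ee_pos: [0.5744, -0.2084, 0.2795]
tool_rot: [-2.978, 0.999, 0.001]
contact_force: [0.7, 0.3, -0.3]
width: 0.35
gripper_force: 0.0
top 30 21 [-2.2 -1.2  1.8]
top 90 23 [-1.9 -2.   2.6]
top 150 22 [-0.7 -2.   2.8]
top 210 22 [-0.1 -1.2  3.3]
top 270 23 [-1.1  0.2  1.6]
top 330 25 [-1.9 -0.3  0.4]
scene 30 32 [-2.6  5.4 -4.1]
scene 90 37 [-1.9  5.7 -3.7]
scene 150 33 [-1.1  5.3 -3.8]
scene 210 26 [-0.7  5.4 -3.4]
scene 270 27 [-1.4  5.1 -5.3]
scene 330 0
```

```bash
python3 -m crank '[{"delta_pos":[0,0,15],"yaw":0.117,"claw":0.65},{"delta_pos":[0,0,15],"yaw":0.117,"claw":0.65},{"delta_pos":[0,0,15],"yaw":0.117,"claw":0.65},{"delta_pos":[0,0,15],"yaw":0.117,"claw":0.65},{"delta_pos":[0,0,15],"yaw":0.117,"claw":0.65},{"delta_pos":[0,0,15],"yaw":0,"claw":0.65},{"delta_pos":[0,0,0],"yaw":0,"claw":0.65}]'
python3 - <<'E'
from look import *
print(tooldir(),to([.577,-.2098,.052]),r.get_state()['q'])
p,d=save('top','t4');cv2.imwrite('pics/t4c.png',cv2.resize(p[120:280,190:350,::-1],None,fx=3,fy=3,interpolation=cv2.INTER_CUBIC))
E
```

```text
t: 10.35
ee_pos: [0.5729, -0.2076, 0.1867]
tool_rot: [2.568, -1.807, -0.011]
contact_force: [-1.1, -0.1, -0.6]
width: 0.347
gripper_force: 0.0
-1.226607773691143 [  4.1624753   -3.81434005 134.7088814 ] [-0.09276546  0.3929065   0.19184692 -0.0022725  -1.37634547  0.43741264]
```

View pics/t4c.png

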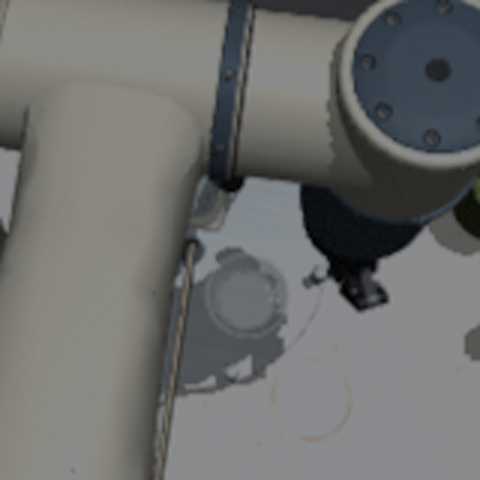

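```bash
python3 - <<'E'
from look import *
P=pts('top',np.load('pics/t4.npy'))
for v in (125,150,170,185,205):
    print(v,[P[v,u].round(2).tolist() for u in (200,225,250,275,300,320,335)])
E
```

```text
125 [[0.6, -0.01, 0.6], [0.6, -0.05, 0.6], [0.61, -0.08, 0.59], [0.61, -0.12, 0.58], [0.87, -0.22, 0.02], [0.6, -0.19, 0.61], [0.6, -0.21, 0.61]]
150 [[0.57, -0.01, 0.59], [0.57, -0.05, 0.59], [0.57, -0.09, 0.59], [0.57, -0.12, 0.59], [0.57, -0.16, 0.59], [0.56, -0.19, 0.61], [0.57, -0.21, 0.61]]
170 [[0.53, -0.01, 0.59], [0.53, -0.05, 0.6], [0.54, -0.09, 0.59], [0.54, -0.12, 0.57], [0.54, -0.16, 0.58], [0.54, -0.19, 0.61], [0.54, -0.21, 0.61]]
185 [[0.51, -0.02, 0.61], [0.51, -0.05, 0.61], [0.51, -0.09, 0.59], [0.66, -0.15, 0.04], [0.55, -0.17, 0.48], [0.53, -0.2, 0.55], [0.53, -0.22, 0.55]]
205 [[0.48, -0.02, 0.62], [0.48, -0.06, 0.62], [0.49, -0.09, 0.55], [0.59, -0.15, 0.07], [0.54, -0.19, 0.33], [0.61, -0.29, 0.0], [0.61, -0.34, 0.01]]
```

```bash
python3 -m crank '[{"delta_pos":[2,-2,20],"yaw":0,"claw":0.65},{"delta_pos":[2,-2,30],"yaw":0,"claw":0.65},{"delta_pos":[0,0,30],"yaw":0,"claw":0.65},{"delta_pos":[0,0,20],"yaw":0,"claw":0.65},{"delta_pos":[0,0,10],"yaw":0,"claw":0.65},{"delta_pos":[0,0,0],"yaw":0,"claw":0.65}]'
python3 - <<'E'
from look import *
s=r.get_state();print(tooldir(),to([.577,-.2098,.047]),s['qvel'].round(3))
E
```

```text
t: 10.9
ee_pos: [0.5787, -0.2109, 0.0792]
tool_rot: [2.568, -1.807, -0.005]
contact_force: [-0.4, -0.7, 0.1]
width: 0.345
gripper_force: 0.0
-1.226254844947485 [-1.59070287  1.1555804  32.1729713 ] [ 0.    -0.036  0.058  0.02  -0.036 -0.003]
```

```bash
python3 -m crank '[{"delta_pos":[-1.5,1,8],"yaw":0,"claw":0.65},{"delta_pos":[0,0,12],"yaw":0,"claw":0.65},{"delta_pos":[0,0,11],"yaw":0,"claw":0.65},{"delta_pos":[0,0,0],"yaw":0,"claw":0.75},{"delta_pos":[0,0,0],"yaw":0,"claw":1},{"delta_pos":[0,0,0],"yaw":0,"claw":1},{"delta_pos":[0,0,0],"yaw":0,"claw":1}]'
python3 - <<'E'
from look import *
s=r.get_state();C2=np.array([.600,-.0825]);v=s['ee_pos'][:2]-C2
print(tooldir(),np.hypot(*v),np.degrees(np.arctan2(v[1],v[0])-PY)%360)
al=tooldir();a0=np.arctan2(v[1],v[0])
# 36 steps of -5deg, yaw +4.17deg each
for k in range(36):
    f=lambda j:.13*np.array([np.cos(a0-np.deg2rad(5)*j),np.sin(a0-np.deg2rad(5)*j)])
    d=(f(k+1)-f(k))*1000;b=al-.0728*k
    x=np.array([np.cos(b),np.sin(b)]);y=np.array([np.sin(b),-np.cos(b)]);print(k,(d@x).round(1),(d@y).round(1),end=' | ')
E
```

```text
t: 11.48
ee_pos: [0.578, -0.2104, 0.0499]
tool_rot: [2.569, -1.808, -0.0]
contact_force: [-0.1, -0.9, -3.7]
width: 0.141
gripper_force: 58.7
-1.2268836468064233 0.12977127091785004 270.42870665401256
0 -6.0 9.6 | 1 -6.1 9.5 | 2 -6.3 9.4 | 3 -6.4 9.4 | 4 -6.6 9.3 | 5 -6.7 9.2 | 6 -6.8 9.1 | 7 -6.9 9.0 | 8 -7.1 8.9 | 9 -7.2 8.8 | 10 -7.3 8.7 | 11 -7.5 8.5 | 12 -7.6 8.4 | 13 -7.7 8.3 | 14 -7.8 8.2 | 15 -7.9 8.1 | 16 -8.1 8.0 | 17 -8.2 7.9 | 18 -8.3 7.7 | 19 -8.4 7.6 | 20 -8.5 7.5 | 21 -8.6 7.4 | 22 -8.7 7.3 | 23 -8.8 7.1 | 24 -8.9 7.0 | 25 -9.0 6.9 | 26 -9.1 6.7 | 27 -9.2 6.6 | 28 -9.3 6.5 | 29 -9.4 6.3 | 30 -9.5 6.2 | 31 -9.6 6.1 | 32 -9.7 5.9 | 33 -9.8 5.8 | 34 -9.8 5.6 | 35 -9.9 5.5 |
```

```bash
python3 -m crank '[{"delta_pos":[-6,9.6,0],"yaw":0.0728,"claw":1},{"delta_pos":[-6.1,9.5,0],"yaw":0.0728,"claw":1},{"delta_pos":[-6.3,9.4,0],"yaw":0.0728,"claw":1},{"delta_pos":[-6.4,9.4,0],"yaw":0.0728,"claw":1},{"delta_pos":[-6.6,9.3,0],"yaw":0.0728,"claw":1},{"delta_pos":[-6.7,9.2,0],"yaw":0.0728,"claw":1},{"delta_pos":[-6.8,9.1,0],"yaw":0.0728,"claw":1},{"delta_pos":[-6.9,9,0],"yaw":0.0728,"claw":1}]'
cat > chk.py <<'E'
from look import *
s=r.get_state();v=s['ee_pos'][:2]-np.array([.600,-.0825])
print(tooldir(),np.hypot(*v),np.degrees(np.arctan2(v[1],v[0])-PY)%360,s['contact_force'],s['q'][5])
E
python3 chk.py
```

```text
t: 12.15
ee_pos: [0.5008, -0.1655, 0.05]
tool_rot: [-1.935, 2.473, -0.0]
contact_force: [1.6, 1.6, -5.6]
width: 0.144
gripper_force: 59.1
-1.8132819454693152 0.129373533954814 230.11419637414036 [ 1.59666543  1.58217493 -5.6212675 ] -0.21910590990510315
```

Tracking well: 40° done, with small forces.

```bash
python3 -m crank '[{"delta_pos":[-7.1,8.9,0],"yaw":0.0728,"claw":1},{"delta_pos":[-7.2,8.8,0],"yaw":0.0728,"claw":1},{"delta_pos":[-7.3,8.7,0],"yaw":0.0728,"claw":1},{"delta_pos":[-7.5,8.5,0],"yaw":0.0728,"claw":1},{"delta_pos":[-7.6,8.4,0],"yaw":0.0728,"claw":1},{"delta_pos":[-7.7,8.3,0],"yaw":0.0728,"claw":1},{"delta_pos":[-7.8,8.2,0],"yaw":0.0728,"claw":1},{"delta_pos":[-7.9,8.1,0],"yaw":0.0728,"claw":1}]'
python3 chk.py
python3 -m crank '[{"delta_pos":[-8.1,8,0],"yaw":0.0728,"claw":1},{"delta_pos":[-8.2,7.9,0],"yaw":0.0728,"claw":1},{"delta_pos":[-8.3,7.7,0],"yaw":0.0728,"claw":1},{"delta_pos":[-8.4,7.6,0],"yaw":0.0728,"claw":1},{"delta_pos":[-8.5,7.5,0],"yaw":0.0728,"claw":1},{"delta_pos":[-8.6,7.4,0],"yaw":0.0728,"claw":1},{"delta_pos":[-8.7,7.3,0],"yaw":0.0728,"claw":1},{"delta_pos":[-8.8,7.1,0],"yaw":0.0728,"claw":1}]'
python3 chk.py
```

```text
t: 12.82
ee_pos: [0.4696, -0.0824, 0.05]
tool_rot: [-1.145, 2.926, 0.0]
contact_force: [1.2, -1.1, -5.8]
width: 0.138
gripper_force: 59.0
-2.3956489581865066 0.13035813369677865 190.14161005492178 [ 1.20347476 -1.06984366 -5.76852882] -0.9808691447391588
t: 13.48
ee_pos: [0.4993, 0.0015, 0.0501]
tool_rot: [0.256, -3.13, -0.001]
contact_force: [-1.7, -1.4, -3.0]
width: 0.137
gripper_force: 59.3
-2.9780483438327656 0.1310898630086228 150.36127402283586 [-1.67941089 -1.40294639 -3.02069054] -1.7235740042902525
```

```bash
python3 -m crank '[{"delta_pos":[-8.9,7,0],"yaw":0.0728,"claw":1},{"delta_pos":[-9,6.9,0],"yaw":0.0728,"claw":1},{"delta_pos":[-9.1,6.7,0],"yaw":0.0728,"claw":1},{"delta_pos":[-9.2,6.6,0],"yaw":0.0728,"claw":1},{"delta_pos":[-9.3,6.5,0],"yaw":0.0728,"claw":1},{"delta_pos":[-9.4,6.3,0],"yaw":0.0728,"claw":1},{"delta_pos":[-9.5,6.2,0],"yaw":0.0728,"claw":1},{"delta_pos":[-9.6,6.1,0],"yaw":0.0728,"claw":1}]'
python3 -m crank '[{"delta_pos":[-9.7,5.9,0],"yaw":0.0728,"claw":1},{"delta_pos":[-9.8,5.8,0],"yaw":0.0728,"claw":1},{"delta_pos":[-9.8,5.6,0],"yaw":0.0728,"claw":1},{"delta_pos":[-9.9,5.5,0],"yaw":0.0728,"claw":1},{"delta_pos":[0,0,0],"yaw":0,"claw":1},{"delta_pos":[0,0,0],"yaw":0,"claw":1}]'
python3 chk.py
```

```text
t: 14.15
ee_pos: [0.5763, 0.0468, 0.05]
tool_rot: [-0.653, -3.071, -0.001]
contact_force: [-4.1, 1.8, -0.3]
width: 0.137
gripper_force: 59.7
t: 14.65
ee_pos: [0.6228, 0.047, 0.05]
tool_rot: [1.084, 2.948, 0.004]
contact_force: [1.1, 4.8, -1.9]
width: 0.139
gripper_force: 59.5
2.436696173569366 0.13152504078923327 90.23542406266823 [ 1.14772005  4.78688063 -1.92783974] -2.599372459753659
```

```bash
python3 -m crank '[{"delta_pos":[0,0,0],"yaw":0,"claw":0.75},{"delta_pos":[0,0,0],"yaw":0,"claw":0.65},{"delta_pos":[0,0,0],"yaw":0,"claw":0.65},{"delta_pos":[0,0,-20],"yaw":0,"claw":0.65},{"delta_pos":[0,0,-35],"yaw":0,"claw":0.65},{"delta_pos":[0,0,-35],"yaw":0,"claw":0.65},{"delta_pos":[0,0,-35],"yaw":0,"claw":0.65},{"delta_pos":[0,0,-35],"yaw":0,"claw":0.65}]'
python3 -c "
from look import *
print(to([.40,.30,.25]))"
```

```text
t: 15.32
ee_pos: [0.6215, 0.0453, 0.2121]
tool_rot: [1.085, 2.947, -0.001]
contact_force: [0.9, 0.8, -0.3]
width: 0.349
gripper_force: 0.0
[333.73578927  50.30637774 -38.15580962]
```

```bash
python3 -m crank '[{"delta_pos":[30,4,-4],"yaw":0,"claw":0.65},{"delta_pos":[38,6,-5],"yaw":0,"claw":0.65},{"delta_pos":[38,6,-5],"yaw":0,"claw":0.65},{"delta_pos":[38,6,-5],"yaw":0,"claw":0.65},{"delta_pos":[38,6,-5],"yaw":0,"claw":0.65},{"delta_pos":[38,6,-5],"yaw":0,"claw":0.65},{"delta_pos":[38,6,-5],"yaw":0,"claw":0.65},{"delta_pos":[38,6,-5],"yaw":0,"claw":0.65}]'
python3 - <<'E'
from look import *
from scipy.optimize import least_squares
p,d=save('top','t5');q,ds=save('scene','s5')
cv2.imwrite('pics/fin.png',np.hstack([cv2.resize(p[110:260,195:315,::-1],(400,500),interpolation=cv2.INTER_CUBIC),cv2.resize(q[145:265,165:285,::-1],(400,500),interpolation=cv2.INTER_CUBIC)]))
P=pts('top',d);C[:2]=[.600,-.0825]
for a in (30,90,150,210,270,330):
    t=np.deg2rad(a);X=W([.13*np.cos(t),.13*np.sin(t),.07])
    k=(np.hypot(P[...,0]-X[0],P[...,1]-X[1])<.025)&(P[...,2]>.055)&(P[...,2]<.085)
    print(a,k.sum(),((P[k].mean(0)-X)*1000).round(1) if k.any() else '')
for a in(180,300,60):
    t=np.deg2rad(a);print(a,proj('top',W([.075*np.cos(t),.075*np.sin(t),.076])))
print([x for x in r.spot_in('top','glass_a')],r.get_state()['ee_pos'])
S=W([.075,0,0]);Q=pts('scene',ds);k=(np.hypot(Q[...,0]-S[0],Q[...,1]-S[1])<.012);print('shaft',np.sort(Q[k][:,2])[-6:])
E
```

```text
t: 15.98
ee_pos: [0.4406, 0.2581, 0.2494]
tool_rot: [-1.019, -2.947, -0.019]
contact_force: [0.4, 0.1, 0.1]
width: 0.348
gripper_force: 0.0
30 24 [-0.1 -2.1  2.2]
90 23 [ 1.2 -1.2  2. ]
150 21 [ 2.  -0.3  3.7]
210 20 [0.  1.7 4. ]
270 20 [-1.3  1.1  3.6]
330 24 [-1.4 -1.1  1. ]
180 [[247.5173857  225.72332279]]
300 [[277.39122619 193.48336535]]
60 [[234.65595113 184.30641239]]
[{'box': [144.3, 233.2, 23.1, 27.1], 'conf': 0.89}, {'box': [221.9, 177.5, 23.3, 23.6], 'conf': 0.85}, {'box': [232.2, 212.8, 30.4, 26.7], 'conf': 0.84}, {'box': [265.2, 181.8, 24.1, 25.4], 'conf': 0.79}] [0.44260475 0.25712132 0.24939256]
shaft [0.20549675 0.20590025 0.20642419 0.20650053 0.20659339 0.20703986]
```

View pics/fin.png

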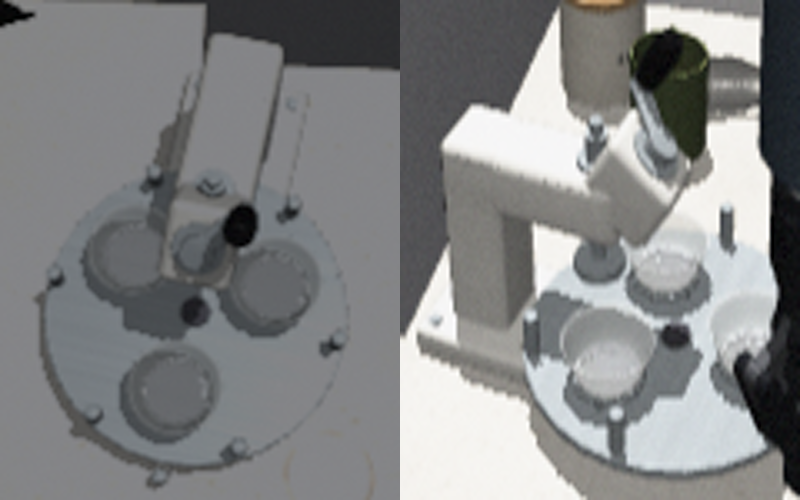

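```bash
python3 - <<'E'
from look import *
C[:2]=[.600,-.0825];S=W([.075,0,0])
for c,f in(('scene','s0'),('scene','s5'),('top','t0'),('top','t5')):
    Q=pts(c,np.load(f'pics/{f}.npy'));k=(np.hypot(Q[...,0]-S[0],Q[...,1]-S[1])<.008);z=np.sort(Q[k][:,2]);print(f,z[-6:].round(4))
E
```

```text
s0 [0.1767 0.1771 0.1776 0.1778 0.1783 0.1789]
s5 [0.2038 0.2052 0.2064 0.2065 0.2066 0.207 ]
t0 [0.1822 0.1827 0.1831 0.1846 0.1865 0.1892]
t5 [0.2108 0.2113 0.2113 0.2126 0.2126 0.2128]
```

```bash
python3 -c "
from plant import r
print(r.finish_job())"
```

```text
the job is handed in; nothing more can be done
None
```

The job is handed in, but the hand-in returned no verdict. By my measurements the plunger is lifted about 30 mm and clear of the glass. The glass that was under it stands at the front in line with the pointer, and the other two are upright in their seats; the mug and salt shaker were left alone.

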